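# Set the length stop one turn longer and feed the stock up to it

### The arm

A 6-joint arm with a two-finger parallel gripper is mounted at the origin on the work surface; the furniture and walls round the work are solid. World frame = base frame: x ahead of the robot, y to its left, z up, the work surface at z = 0. Lengths are in m, angles in degrees, forces in N, time in s.
With the tool pointing down it reaches from about 0.375 to 0.9 m from the base axis. Payload 3.1 kg.
Tool frame: the origin (TCP) lies at the centre of the arm's flange, where the gripper is bolted on; the fingertips stand 182 mm ahead of it and the grasp point (between the pads) lies 164 mm ahead of it; x points along the fingers, z is the direction in which the jaws open and shut, and the axes are right-handed (so a half turn about x gives the same grasp; the last joint's range is limited). The gripper opens to 87 mm and grips with 3 to 60 N. Pads are 19 mm wide; open, the fingers measure 117 mm over their backs; the gripper's body (75 mm by 190 mm) begins 51 mm behind the grasp point.
Start: joints at [60.705, 30.224, 82.088, -0, 67.689, -10.227], TCP at [0.204, 0.591, 0.405] pointing down, gripper open.
Joint ranges: [-176.69, 176.69], [-43.24, 126.21], [12.49, 139.97], [-82, 262], [0, 151.66], [-163.58, 163.58]. Speed limits (degrees/s): [159.86, 159.86, 180, 180, 180, 180].

### API

Orientations are given as a 3x3 rotation matrix whose columns are the frame's x, y, z axes.
In Python, from rig import bot gives the robot as it stands.
- The arm moves only by the shell command python3 -m crank 'ROWS' [OPENING]. ROWS is JSON, a list of rows, each an object with "offset": the shift along the tool's x, y, z in m, a list of three; "spin": the turn about the tool's x in rad. A call has 1 to 12 rows; each row shifts and turns the commanded pose from where the row before left it, along the tool's axes as they then stand; what a row does not reach is not made up. A row lasts 1/10 s, in which the tool goes at most 50 mm and 8.59 degrees, less where a joint would pass 70% of its speed; a pose out of reach is approached as far as the arm can. A call is refused whole if a number of a shift passes 0.05 or a number of a turn 0.15, either way. A call with a gripper value outside its range is refused whole. OPENING is the finger opening in m, from 0 to 0.087, set as the call begins (- or left out, the last holds). The fingers move at their own pace and stop on an object; the grip force is fixed at half the most. Time passes only in rows, so rows that do not move let the fingers close. It gives the time, the measured TCP pose, the force and the opening at its end, in the units of the state.
- bot.read_state(): the state, without advancing time (a new reading comes with each control period).
- bot.capture(name): name is "scene" or "top" or "wrist"; returns a dict with "pixels" (400x640x3 uint8, blue, green, red), "depth" (400x640 float32, m along the optical axis (not along the pixel's ray), 0 where there is no reading), "K" (3x3 intrinsics, pixels), "world_to_cam" (4x4, takes a point from world to camera coordinates). Camera axes: x right, y up, looking along -z (the intrinsics and any distortion apply to the point x, -y, -z); pixel columns grow to the right and rows downward; lengths in m; the calibration is good to about 2 mm. A picture is of the moment at which its call begins.
- bot.hand_in(): hands the job in, once; it reports no verdict.
Trained networks look in a picture, given as the dict that the camera call returned (one of the last four; its "shot" number tells which), for a name from the list of things; names that differ only in an ending like _2 or _b are one class to them, and where a whole thing is asked for, a point or a joint stands for the part that bears it (a point fixed in the world has none). Each returns a list of dicts, best first, with "p" (0 to 1); they miss things now and then, are a little off and sometimes report something else, mostly with a low value. They report only what shows in the picture. A call takes as long as a camera call.
- bot.regions_of(label, picture): "region" (400x640 bool, what is visible of it) and "extent" ([centre column, centre row, width, height] in pixels, round what is visible of it).
The state is a dict: "time_s": time; "joint_positions": joint angles; "qvel": joint speeds; "tau": joint torques, N m; "position": TCP position; "tcp_rot": TCP orientation; "force": force on the tool from outside, world axes, zero at the start; "moment": the same for the moment, N m; "opening": opening from 0.0 (shut) to 1.0 (fully open).
Only numpy, scipy, OpenCV 4.12 (cv2) and the standard library are available. Lean on these libraries where they do the work, as an engineer would, in place of code of your own. Each camera call takes 0.05 s, during which the arm holds its last target.

### The job

The next frame pieces must be cut 10 mm longer, which is one turn of the length stop's screw: with the fingertips push the hand wheel round by its upright handle through exactly one full turn anticlockwise (seen from above), so that the handle is back where it stands now and the stop has drawn back towards the wheel. Then push the aluminium profile that lies in the saw guide lengthwise by its free end until its other end rests against the stop. Only push: grip and lift nothing, do not force the handle, and leave the things standing round the work where they are.

Things in the scene. Friction and masses are not known exactly. Their poses are not given: they have to be found in the camera images.
- stop_bed: Fixed length-stop bed: grey plate 124 x 470 x 12 mm, its top 12 mm above the table. Origin on the table; local +y runs along the plate from the free end of the stock (plate edge y = -225 mm) past the saw guide and the stop (face near y = +60 mm, 40 mm high) to the hand wheel on a grey gearbox 60 x 60 mm at y = +200 mm (plate edge +245 mm); z up.
- saw_guide (a point): Middle of the saw guide, on the plate's top: two wooden cheeks along the bed's y, 82 mm long, 34 mm high above the plate, 27 mm apart, with steel feet out to 42 mm either side. The profile lies between them.
- stop_wheel: Black three-spoke hand wheel, level on the gearbox, 140 mm across. Origin on its vertical axis, 82 mm above the table; the rim's top is 90 mm above the table and only the handle stands higher. Its own +x points from the axis to the handle. It starts at any angle, stays where it is left, needs about 2 N at the handle; one turn anticlockwise from above draws the stop back 10 mm.
- wheel_handle (a point): Middle of the upright handle on the rim: a round grip about 22 mm in diameter, 62 mm from the wheel's axis, standing from the rim up to 146 mm above the table; this point is 120 mm above the table.
- stop_carriage (a joint): Position of the length stop along the bed's local y in m: grows by 0.010 for each anticlockwise turn of the wheel (stop draws back towards the wheel); starts between -0.005 and +0.005. The stop cannot be pushed along by hand; only the wheel moves it.
- stop_face (a point): Centre of the stop's upright steel face, which looks along the bed's local -y, 22 mm above the table.
- profile: Loose aluminium U channel 22 mm wide, 200 mm long, 13 mm high, about 50 g, lying legs down (flat side up) on the plate between the cheeks of the saw guide, 2.5 mm free on either side. Its length lies along its own y, which points to the stop. Origin at the middle of its flat upper side, 25 mm above the table; it must not be lifted.
- profile_tip (a point): Centre of the profile's end nearest the stop; at the start it is 20 to 60 mm short of the stop's face.
- profile_tail (a point): Centre of the profile's free end, 18 mm above the table, sticking out of the saw guide by 80 mm or more at the start and about 40 mm once home; the end to push.
- screw_tin: Bystander: open grey tin of screws, 66 mm across, 41 mm high, beyond the bed. Origin at the centre of its underside.
- calculator: Bystander: pocket calculator 124 x 76 x 16 mm, beyond the bed. Origin at the centre of its underside.
- pine_block: Bystander: pine packing block 47 x 98 x 37 mm, near the wheel end of the bed, on the robot's left. Origin at the centre of its underside.
- key_a: Bystander: pale L-shaped nylon corner key 42 x 42 x 9 mm, beyond the bed, the nearest of three. Origin at the centre of its underside.

How it is judged (in metres and radians):
On the way, in this order (a step that is already met when the one before it is completed fails the run):
1. the wheel has been pushed half round: handle on the far side of its circle, stop drawn back about 5 mm (distance of wheel_handle from where it was at the start of the episode above 0.105 m and distance of stop_face from where it was at the start of the episode above 0.003 m).
2. one full turn: handle back where it stood, stop drawn back 10 mm (distance of wheel_handle from where it was at the start of the episode below 0.018 m and distance of stop_face from where it was at the start of the episode between 0.0085 and 0.0115 m and value of joint stop_carriage above 0.0035 m), for 0.2 s.
3. the profile's end rests against the stop (y of profile_tip in the frame of stop_face above -0.0025 m), for 0.2 s.
At the end, for the whole second after the job is handed in: The handle is within 18 mm of where it stood at the start (about 16 degrees of wheel), the stop has drawn back by one turn (10 mm, give or take 1.5), and the profile lies flat in the guide with its end within 2.5 mm of the stop's face, all at rest (all of step 2 and y of profile_tip in the frame of stop_face above -0.0025 m and z of profile in the frame of stop_bed below 0.028 m and linear speed of profile below 0.01 m/s and velocity of joint stop_carriage below 0.001 m/s); the robot touches nothing.
It fails at once if the wheel is turned more than a quarter turn too far (distance of stop_face from where it was at the start of the episode above 0.0125 m).
It fails at once if the handle is squeezed or forced (more than 30 N) (contact force between the fingers and stop_wheel above 30 N).
It fails at once if the profile is lifted off the plate (z of profile in the frame of stop_bed above 0.033 m).
It fails at once if a bystander is disturbed (distance of any of screw_tin, calculator, pine_block, key_a from where it was at the start of the episode above 0.02 m).
It also fails if it takes over 72 s, if anything falls off the work surface, if the arm or the gripper's body presses on something with over 40 N, if the wrist force passes 120 N, or if a joint passes its speed limit or range.

## Working session

There is one attempt and no reset: what is moved stays moved. The work goes in short steps, Python scripts to look and compute and a shell command to move; the robot and the scene stay as the last step left them, time stands still between calls to the robot, and variables do not carry over. Pictures are saved under pics/ and viewed, and the job is handed in when it is done.

```bash
ls; mkdir -p pics
cat > h.py <<'E'
import numpy as np, cv2
from rig import bot
def save(p,n): cv2.imwrite('pics/'+n+'.png',p['pixels'])
def pts(p,mask):
    r,c=np.nonzero(mask&(p['depth']>0)); d=p['depth'][r,c]; K=p['K']
    X=np.stack([(c-K[0,2])/K[0,0]*d,-(r-K[1,2])/K[1,1]*d,-d,np.ones_like(d)])
    return (np.linalg.inv(p['world_to_cam'])@X)[:3].T
def proj(p,P):
    P=np.atleast_2d(P); X=(p['world_to_cam']@np.c_[P,np.ones(len(P))].T)[:3]
    K=p['K']; return np.c_[K[0,0]*X[0]/-X[2]+K[0,2],K[1,1]*-X[1]/-X[2]+K[1,2]]
E
python3 - <<'E'
from h import *
s=bot.read_state(); print(s)
for n in ['scene','top','wrist']:
    p=bot.capture(n); save(p,n+'0')
    print(n,p.keys(),p['K'].tolist(),np.round(p['world_to_cam'],3).tolist())
    for l in ['stop_wheel','wheel_handle','stop_bed','profile','stop_carriage','saw_guide','screw_tin','calculator','pine_block','key_a']:
        try:
            for d in bot.regions_of(l,p)[:2]:
                P=pts(p,d['region']); print(l,round(d['p'],2),np.round(d['extent']),np.round(np.median(P,0),3),np.round(P.min(0),3),np.round(P.max(0),3))
        except Exception as e: print(l,e)
E
```

```text
pics
{'time_s': 0.0, 'joint_positions': array([ 6.07039808e+01,  3.02786973e+01,  8.21540756e+01, -1.37392007e-03,
        6.76886694e+01, -1.02280986e+01]), 'qvel': array([ 0.04619666,  0.08777679, -0.02807611,  0.02520843, -0.02320557,
        0.03894426]), 'tau': array([ 2.97945935e-04, -4.40044999e+01, -1.76592654e+01,  6.33595395e-02,
        5.83978929e-02, -1.59569554e-04]), 'position': array([0.20400023, 0.59042229, 0.40378692]), 'tcp_rot': array([[-1.01780320e-03, -9.45134772e-01,  3.26679089e-01],
       [-1.85933589e-03,  3.26680482e-01,  9.45133009e-01],
       [-9.99997753e-01,  3.54553243e-04, -2.08981944e-03]]), 'force': array([-0.20105723,  0.28446995,  0.27520945]), 'moment': array([ 0.02297042, -0.02149585,  0.03038747]), 'opening': 1.0017698128156658}
scene dict_keys(['pixels', 'depth', 'K', 'world_to_cam', 'shot']) [[467.32105793420817, 0.0, 319.54448199949064], [0.0, 467.32105793420817, 202.3391353067135], [0.0, 0.0, 1.0]] [[0.707, -0.707, 0.007, -0.383], [0.499, 0.506, 0.703, -0.397], [-0.501, -0.494, 0.711, -1.123], [0.0, 0.0, 0.0, 1.0]]
stop_wheel 0.73 [287. 1
[... 2522 characters left out ...]
op_carriage 0.68 [360. 212. 200.  62.] [ 0.553 -0.003  0.014] [ 0.483 -0.273 -0.005] [0.632 0.231 0.15 ]
saw_guide 0.61 [361. 211. 200.  62.] [ 0.553 -0.004  0.014] [ 0.487 -0.273 -0.004] [0.625 0.222 0.15 ]
screw_tin 0.96 [340. 153.  23.  31.] [0.716 0.033 0.011] [ 0.681  0.002 -0.003] [0.747 0.066 0.046]
key_a 0.66 [382. 159.  20.  12.] [ 0.704 -0.071  0.009] [ 0.687 -0.1   -0.002] [ 0.721 -0.047  0.014]
wrist dict_keys(['pixels', 'depth', 'K', 'world_to_cam', 'shot']) [[342.897101370186, 0.0, 314.20096590469285], [0.0, 342.897101370186, 199.0910612031932], [0.0, 0.0, 1.0]] [[0.326, 0.945, 0.001, -0.625], [-0.916, 0.316, -0.246, 0.029], [-0.233, 0.079, 0.969, -0.388], [0.0, 0.0, 0.0, 1.0]]
```

Run:
```python
from h import *
s=cv2.imread('pics/scene0.png');t=cv2.imread('pics/top0.png')
cv2.imwrite('pics/tc.png',cv2.resize(t[130:290,240:480],None,fx=3.3,fy=3.3))
cv2.imwrite('pics/sc.png',cv2.resize(s[150:330,180:450],None,fx=2.9,fy=2.9))
```

```text
(no output)
```

View pics/tc.png

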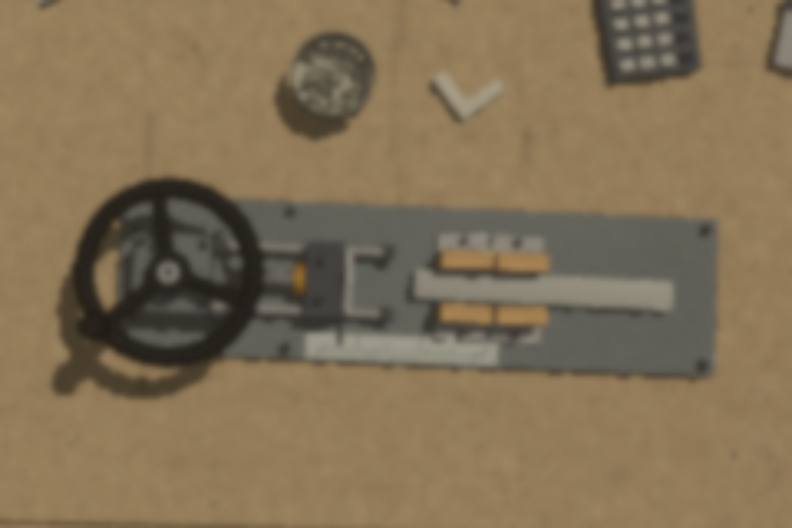

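View pics/sc.png

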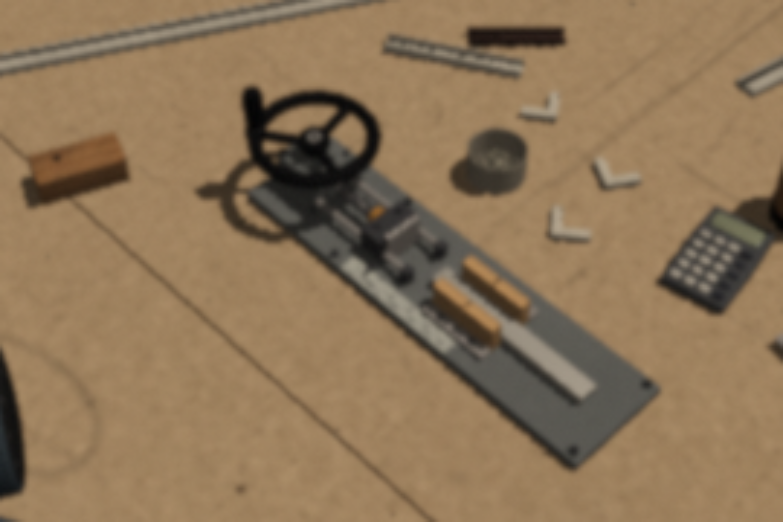

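View pics/scene0.png

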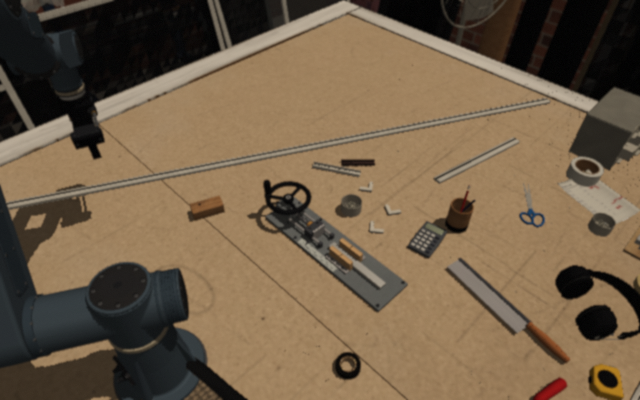

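The top view shows the wheel at crop (168,272) with its handle at lower left (95,327), i.e. towards −x/+y. The profile's tail is at (672,296) and the stop at (345,285). Next I measure these precisely.

```bash
cat >> h.py <<'E'
from scipy.optimize import least_squares
def circ(P,r=None):
    if r: f=lambda x:np.hypot(*(P[:,:2]-x[:2]).T)-r; x0=P[:,:2].mean(0)
    else: f=lambda x:np.hypot(*(P[:,:2]-x[:2]).T)-x[2]; x0=np.r_[P[:,:2].mean(0),.06]
    return least_squares(f,x0,loss='soft_l1',f_scale=.004).x
def measure(n):
    p=bot.capture(n); A=pts(p,p['depth']>0)
    near=(abs(A[:,0]-.555)<.09)&(abs(A[:,1]-.156)<.09)
    rim=A[near&(A[:,2]>.08)&(A[:,2]<.095)]
    c0=np.array([.555,.156])
    for _ in range(3):
        q=rim[np.hypot(*(rim[:,:2]-c0).T)>.045]; x=circ(q); c0=x[:2]
    H=A[near&(A[:,2]>.105)&(A[:,2]<.17)&(np.hypot(*(A[:,:2]-c0).T)<.09)]
    T=H[H[:,2]>.138]
    print(n,'wheel',np.round(x,4),'handle',len(H),np.round(H.mean(0),4),'top',len(T),np.round(T.mean(0),4), 'sidefit',np.round(circ(H,.011),4), 'ang',np.degrees(np.arctan2(*(T.mean(0)[:2]-c0)[::-1])).round(1))
    return p,A
E
python3 - <<'E'
from h import *
for n in ['top','scene']:
    p,A=measure(n)
    pr=A[(abs(A[:,0]-.553)<.03)&(A[:,1]<-.1)&(A[:,1]>-.27)&(A[:,2]>.02)&(A[:,2]<.03)]
    print('prof n',len(pr), np.round(pr.min(0),4),np.round(pr.max(0),4))
    for a in np.arange(-.24,0,.02):
        q=A[(abs(A[:,0]-.553)<.012)&(abs(A[:,1]-a)<.01)&(A[:,2]>.02)&(A[:,2]<.032)]
        if len(q): print(round(a,2),len(q),np.round(q[:,0].min(),4),np.round(q[:,0].max(),4),np.round(q.mean(0),4))
    st=A[(abs(A[:,0]-.553)<.03)&(A[:,1]<.065)&(A[:,1]>0)&(A[:,2]>.03)]
    print('stop',np.round(np.percentile(st,[1,50,99],axis=0),4).tolist())
    b=A[(A[:,2]>.008)&(A[:,2]<.016)&(abs(A[:,0]-.555)<.09)&(A[:,1]>-.3)&(A[:,1]<.25)]
    r=cv2.minAreaRect((b[:,:2]*1000).astype(np.float32)); print('bed',r)
E
```

```text
top wheel [0.5568 0.1519 0.0614] handle 82 [0.5173 0.198  0.1411] top 61 [0.517  0.1996 0.1444] sidefit [0.5169 0.2019] ang 129.8
prof n 456 [ 0.5391 -0.2327  0.0202] [ 0.5828 -0.1013  0.0299]
-0.24 9 0.5424 0.5602 [ 0.552  -0.232   0.0248]
-0.22 63 0.5419 0.5602 [ 0.5509 -0.2204  0.0255]
-0.2 64 0.5414 0.5596 [ 0.5505 -0.2001  0.0259]
-0.18 67 0.541 0.5615 [ 0.5512 -0.1797  0.0254]
-0.16 63 0.5429 0.5612 [ 0.5521 -0.1594  0.0255]
-0.14 59 0.5425 0.5608 [ 0.5518 -0.1398  0.0252]
-0.12 69 0.542 0.5628 [ 0.5522 -0.1202  0.0258]
-0.1 69 0.5416 0.5624 [ 0.5523 -0.1006  0.0257]
-0.08 67 0.5435 0.5641 [ 0.5532 -0.0799  0.025 ]
-0.06 72 0.543 0.564 [ 0.5535 -0.0597  0.0253]
-0.04 50 0.5429 0.5634 [ 0.5538 -0.0421  0.0255]
stop [[0.526, 0.0029, 0.0304], [0.5535, 0.0366, 0.0458], [0.5811, 0.0643, 0.0547]]
bed ((553.4033813476562, -37.44635009765625), (470.3487854003906, 124.01019287109375), 88.98168182373047)
scene wheel [0.5545 0.149  0.0618] handle 88 [0.5135 0.1947 0.1286] top 25 [0.5152 0.1969 0.1428] sidefit [0.5184 0.201 ] ang 129.3
prof n 344 [ 0.5233 -0.2333  0.02  ] [ 0.5802 -0.1     0.0298]
-0.24 8 0.5431 0.5599 [ 0.5511 -0.232   0.0252]
-0.22 45 0.542 0.5604 [ 0.551  -0.2195  0.0244]
-0.2 39 0.5412 0.5624 [ 0.5512 -0.2001  0.0243]
-0.18 44 0.5413 0.5616 [ 0.5514 -0.1805  0.0241]
-0.16 44 0.5412 0.5636 [ 0.5521 -0.1597  0.0239]
-0.14 46 0.5411 0.5649 [ 0.5529 -0.139   0.0239]
-0.12 27 0.5459 0.5645 [ 0.5569 -0.1209  0.0243]
-0.1 24 0.5503 0.5641 [ 0.5586 -0.1008  0.0239]
-0.08 22 0.5517 0.5635 [ 0.5573 -0.0804  0.025 ]
-0.06 21 0.5522 0.564 [ 0.5584 -0.0607  0.024 ]
-0.04 25 0.545 0.5649 [ 0.5564 -0.0412  0.0235]
stop [[0.5252, 0.0073, 0.0304], [0.5509, 0.0327, 0.0432], [0.5812, 0.0599, 0.0534]]
bed ((552.963134765625, -38.10771179199219), (471.3114013671875, 127.65918731689453), 89.09996795654297)
```

Wheel axis ≈ (0.5565, 0.152), handle at 129.7°, profile line 1° off world y. I close the fingers and move over to a point behind the handle, staying high.

```bash
python3 -m crank '[{"offset":[0,-0.0365,-0.0202],"spin":0},{"offset":[0,-0.0365,-0.0202],"spin":0},{"offset":[0,-0.0365,-0.0202],"spin":0},{"offset":[0,-0.0365,-0.0202],"spin":0},{"offset":[0,-0.0365,-0.0202],"spin":0},{"offset":[0,-0.0365,-0.0202],"spin":0},{"offset":[0,-0.0365,-0.0202],"spin":0},{"offset":[0,-0.0365,-0.0202],"spin":0},{"offset":[0,-0.0365,-0.0202],"spin":0},{"offset":[0,-0.0365,-0.0202],"spin":0},{"offset":[0,-0.0365,-0.0202],"spin":0},{"offset":[0,-0.0365,-0.0202],"spin":0}]' 0
python3 -m crank '[{"offset":[0,0,0],"spin":0.14},{"offset":[0,0,0],"spin":0.14},{"offset":[0,0,0],"spin":0.14},{"offset":[0,0,0],"spin":0.14},{"offset":[0,0,0],"spin":0.14},{"offset":[0,0,0],"spin":0.14},{"offset":[0,0,0],"spin":0.14},{"offset":[0,0,0],"spin":0.14},{"offset":[0,0,0],"spin":0.14},{"offset":[0,0,0],"spin":0.14},{"offset":[0,0,0],"spin":0.14},{"offset":[0,0,0],"spin":0.14}]'
python3 -m crank '[{"offset":[0,0,0],"spin":0.145},{"offset":[0,0,0],"spin":0.145},{"offset":[0,0,0],"spin":0.146},{"offset":[0,0,0],"spin":0},{"offset":[0,0,0],"spin":0}]'
cat >> h.py <<'E'
C=np.array([.5565,.1520]); PH0=129.7
def st():
    s=bot.read_state(); R=s['tcp_rot']; p=s['position']; 
    print('t',s['time_s'],'pos',np.round(p,4),'yawz',np.degrees(np.arctan2(R[1,2],R[0,2])).round(2),'down',np.round(R[:,0],4),'F',np.round(s['force'],2),'open',round(s['opening'],3),'q',np.round(s['joint_positions'],1))
    tip=p+R[:,0]*.182; d=C-tip[:2]
    print('tip',np.round(tip,4),'axis in tool yz (mm)',np.round(1000*np.array([d@R[:2,1],d@R[:2,2]]),1), 'tip polar',np.round(1000*np.hypot(*d),1),np.degrees(np.arctan2(-d[1],-d[0])).round(2))
    return s
def tool(target):  # offset in tool frame from measured tip to target tip
    s=bot.read_state();R=s['tcp_rot'];tip=s['position']+R[:,0]*.182
    print('offset mm',np.round(1000*R.T@(np.array(target)-tip),1))
E
python3 -c "
from h import *
st(); tool([.5384,.2176,.106])
p,A=measure('top'); save(p,'top1')"
```

```text
time_s: 2.95
position: [0.5399, 0.2171, 0.4049]
tcp_rot: [[0.0, -0.945, 0.327], [0.0, 0.327, 0.945], [-1.0, -0.0, 0.0]]
force: [1.0, 1.3, -0.6]
opening: 0.031
time_s: 4.15
position: [0.5389, 0.2185, 0.4048]
tcp_rot: [[0.0, 0.433, 0.901], [0.0, 0.901, -0.433], [-1.0, 0.0, 0.0]]
force: [-0.4, -0.5, -0.6]
opening: 0.004
time_s: 4.65
position: [0.5389, 0.2185, 0.4048]
tcp_rot: [[0.0, 0.767, 0.641], [0.0, 0.641, -0.767], [-1.0, 0.0, 0.0]]
force: [-0.3, 0.3, -0.8]
opening: 0.003
t 4.65 pos [0.5389 0.2185 0.4048] yawz -50.13 down [ 0.  0. -1.] F [-0.34  0.32 -0.78] open 0.003 q [11.1 26.9 88.5  0.  64.7 61.2]
tip [0.5389 0.2185 0.2228] axis in tool yz (mm) [-29.1  62.3] tip polar 68.8 104.81
offset mm [116.8  -1.    0.4]
top wheel [0.557  0.1517 0.0615] handle 53 [0.5149 0.1956 0.1402] top 37 [0.5147 0.1971 0.1443] sidefit [0.5208 0.2023] ang 133.0
```

```bash
python3 -m crank '[{"offset":[0.025,0,0],"spin":0},{"offset":[0.025,0,0],"spin":0},{"offset":[0.025,0,0],"spin":0},{"offset":[0.022,0,0],"spin":0},{"offset":[0.014,0,0],"spin":0},{"offset":[0.005,0,0],"spin":0},{"offset":[0,0,0],"spin":0},{"offset":[0,0,0],"spin":0}]'
python3 -c "
from h import *
st()
p=bot.capture('scene'); save(p,'s1'); cv2.imwrite('pics/s1c.png',cv2.resize(p['pixels'][120:260,200:400],None,fx=4,fy=4))"
```

```text
time_s: 5.5
position: [0.5394, 0.2186, 0.2896]
tcp_rot: [[0.002, 0.769, 0.639], [0.0, 0.639, -0.769], [-1.0, 0.002, 0.001]]
force: [0.8, 0.3, -0.2]
opening: 0.003
t 5.5 pos [0.5394 0.2186 0.2896] yawz -50.29 down [ 1.9e-03  4.0e-04 -1.0e+00] F [ 0.78  0.35 -0.22] open 0.003 q [11.1 35.7 94.1  0.  50.  61.4]
tip [0.5397 0.2187 0.1076] axis in tool yz (mm) [-29.7  62. ] tip polar 68.8 104.1
```

View pics/s1c.png

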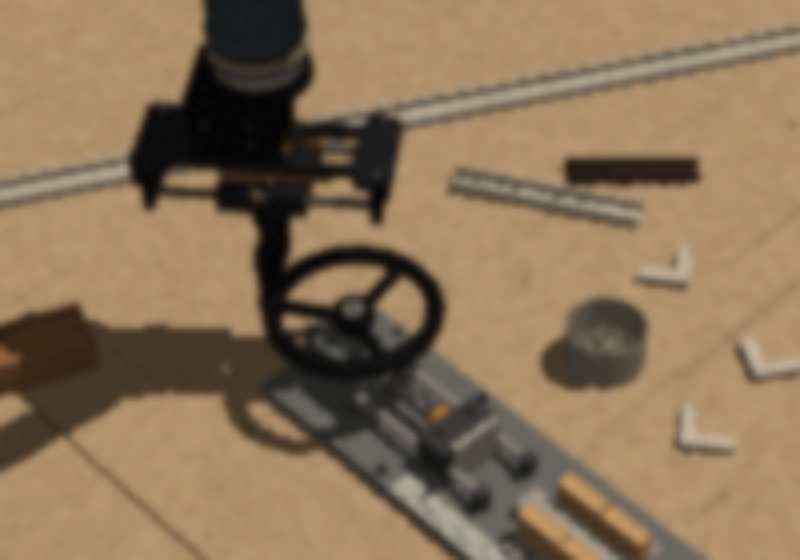

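The fingertip stands behind the handle, which is hidden in front of it, and the body is clear above. I approach gently to contact, then start the arc.

```bash
python3 -m crank '[{"offset":[0,-0.003,0],"spin":0},{"offset":[0,-0.003,0],"spin":0},{"offset":[0,-0.003,0],"spin":0},{"offset":[0,0,0],"spin":0}]'
python3 -c "
from h import *
st()"
python3 -m crank '[{"offset":[0,-0.005,-0.00145],"spin":-0.08},{"offset":[0,-0.005,-0.00145],"spin":-0.08},{"offset":[0,-0.005,-0.00145],"spin":-0.08},{"offset":[0,-0.005,-0.00145],"spin":-0.08},{"offset":[0,-0.005,-0.00145],"spin":-0.08},{"offset":[0,-0.005,-0.00145],"spin":-0.08}]'
python3 -c "
from h import *
st();p,A=measure('scene');save(p,'s2');p,A=measure('top')"
```

```text
time_s: 5.95
position: [0.5318, 0.2127, 0.2892]
tcp_rot: [[0.001, 0.77, 0.638], [0.001, 0.638, -0.77], [-1.0, 0.001, 0.0]]
force: [0.3, 1.3, 0.6]
opening: 0.004
t 5.95 pos [0.5318 0.2127 0.2892] yawz -50.33 down [ 7.e-04  5.e-04 -1.e+00] F [0.29 1.29 0.65] open 0.004 q [10.6 35.2 95.5  0.  49.2 60.9]
tip [0.5319 0.2128 0.1072] axis in tool yz (mm) [-19.9  62.5] tip polar 65.6 112.0
time_s: 6.55
position: [0.507, 0.1951, 0.2891]
tcp_rot: [[0.002, 0.385, 0.923], [0.001, 0.923, -0.385], [-1.0, 0.001, 0.002]]
force: [1.6, 0.4, 0.4]
opening: 0.007
t 6.55 pos [0.507  0.1951 0.2891] yawz -22.61 down [ 2.1e-03  5.0e-04 -1.0e+00] F [1.64 0.4  0.37] open 0.007 q [ 9.2 33.6 99.8  0.  46.5 31.9]
tip [0.5074 0.1951 0.1071] axis in tool yz (mm) [-20.9  61.9] tip polar 65.4 138.71
scene wheel [0.5543 0.149  0.0619] handle 145 [0.4989 0.1763 0.1348] top 71 [0.5021 0.1801 0.147 ] sidefit [0.4996 0.1772] ang 149.1h.py:25: RuntimeWarning: Mean of empty slice.
  print(n,'wheel',np.round(x,4),'handle',len(H),np.round(H.mean(0),4),'top',len(T),np.round(T.mean(0),4), 'sidefit',np.round(circ(H,.011),4), 'ang',np.degrees(np.arctan2(*(T.mean(0)[:2]-c0)[::-1])).round(1))
  ret = um.true_divide(
h.py:13: RuntimeWarning: Mean of empty slice.
  if r: f=lambda x:np.hypot(*(P[:,:2]-x[:2]).T)-r; x0=P[:,:2].mean(0)
Traceback (most recent call last):
  File "h.py", line 25, in measure
    print(n,'wheel',np.round(x,4),'handle',len(H),np.round(H.mean(0),4),'top',len(T),np.round(T.mean(0),4), 'sidefit',np.round(circ(H,.011),4), 'ang',np.degrees(np.arctan2(*(T.mean(0)[:2]-c0)[::-1])).round(1))
                                                                                                                               ~~~~^^^^^^^^
  File "h.py", line 15, in circ
    return least_squares(f,x0,loss='soft_l1',f_scale=.004).x
           ~~~~~~~~~~~~~^^^^^^^^^^^^^^^^^^^^^^^^^^^^^^^^^^
ValueError: Initial guess is outside of provided bounds
```

```bash
R='skip'; python3 -m crank '[{"offset":[0,-0.005,-0.00145],"spin":-0.08},{"offset":[0,-0.005,-0.00145],"spin":-0.08},{"offset":[0,-0.005,-0.00145],"spin":-0.08},{"offset":[0,-0.005,-0.00145],"spin":-0.08},{"offset":[0,-0.005,-0.00145],"spin":-0.08},{"offset":[0,-0.005,-0.00145],"spin":-0.08},{"offset":[0,-0.005,-0.00145],"spin":-0.08},{"offset":[0,-0.005,-0.00145],"spin":-0.08},{"offset":[0,-0.005,-0.00145],"spin":-0.08},{"offset":[0,-0.005,-0.00145],"spin":-0.08},{"offset":[0,-0.005,-0.00145],"spin":-0.08},{"offset":[0,-0.005,-0.00145],"spin":-0.08}]'
python3 -c "
from h import *
st();p=bot.capture('scene');save(p,'s3');cv2.imwrite('pics/s3c.png',cv2.resize(p['pixels'][120:260,200:400],None,fx=4,fy=4))"
```

```text
time_s: 7.85
position: [0.4933, 0.1369, 0.289]
tcp_rot: [[0.003, -0.534, 0.846], [0.001, 0.846, 0.534], [-1.0, -0.001, 0.003]]
force: [2.2, 2.6, 0.3]
opening: 0.008
t 7.85 pos [0.4933 0.1369 0.289 ] yawz 32.25 down [ 0.0028  0.0011 -1.    ] F [2.23 2.61 0.32] open 0.008 q [ 3.000e+00  3.180e+01  1.043e+02  1.000e-01  4.370e+01 -2.930e+01]
tip [0.4938 0.1371 0.107 ] axis in tool yz (mm) [-20.9  61. ] tip polar 64.5 -166.63
```

View pics/s3c.png

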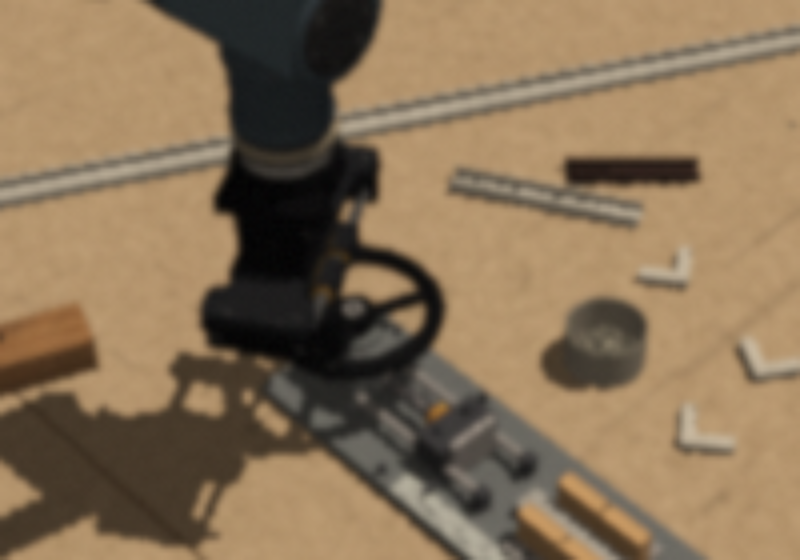

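The gripper follows the handle on the near side of the rim at about 3 N. I carry on to half a turn.

```bash
python3 -m crank '[{"offset":[0,-0.005,-0.00145],"spin":-0.08},{"offset":[0,-0.005,-0.00145],"spin":-0.08},{"offset":[0,-0.005,-0.00145],"spin":-0.08},{"offset":[0,-0.005,-0.00145],"spin":-0.08},{"offset":[0,-0.005,-0.00145],"spin":-0.08},{"offset":[0,-0.005,-0.00145],"spin":-0.08},{"offset":[0,-0.005,-0.00145],"spin":-0.08},{"offset":[0,-0.005,-0.00145],"spin":-0.08},{"offset":[0,-0.005,-0.00145],"spin":-0.08},{"offset":[0,-0.005,-0.00145],"spin":-0.08},{"offset":[0,-0.005,-0.00145],"spin":-0.08},{"offset":[0,-0.005,-0.00145],"spin":-0.08}]'
python3 -m crank '[{"offset":[0,-0.005,-0.00145],"spin":-0.08},{"offset":[0,-0.005,-0.00145],"spin":-0.08},{"offset":[0,-0.005,-0.00145],"spin":-0.08},{"offset":[0,-0.005,-0.00145],"spin":-0.08},{"offset":[0,-0.005,-0.00145],"spin":-0.08},{"offset":[0,-0.005,-0.00145],"spin":-0.08},{"offset":[0,-0.005,-0.00145],"spin":-0.08},{"offset":[0,-0.005,-0.00145],"spin":-0.08},{"offset":[0,-0.005,-0.00145],"spin":-0.08},{"offset":[0,-0.005,-0.00145],"spin":-0.08},{"offset":[0,0,0],"spin":0}]'
python3 -c "
from h import *
st();p=bot.capture('scene');save(p,'s4');cv2.imwrite('pics/s4c.png',cv2.resize(p['pixels'][120:260,200:400],None,fx=4,fy=4))"
```

```text
time_s: 9.1
position: [0.5311, 0.0916, 0.2885]
tcp_rot: [[-0.004, -0.999, 0.048], [0.0, 0.048, 0.999], [-1.0, 0.004, -0.0]]
force: [-1.4, 0.2, 1.7]
opening: 0.008
time_s: 10.2
position: [0.5827, 0.0928, 0.2883]
tcp_rot: [[-0.001, -0.732, -0.681], [-0.0, -0.681, 0.732], [-1.0, 0.001, 0.001]]
force: [1.5, -0.5, 0.3]
opening: 0.003
t 10.2 pos [0.5827 0.0928 0.2883] yawz 132.91 down [-1.4e-03 -5.0e-04 -1.0e+00] F [ 1.49 -0.5   0.28] open 0.003 q [  -1.8   36.4   92.9   -0.    50.8 -134.7]
tip [0.5824 0.0927 0.1063] axis in tool yz (mm) [-21.4  61.1] tip polar 64.7 -66.38
```

View pics/s4c.png

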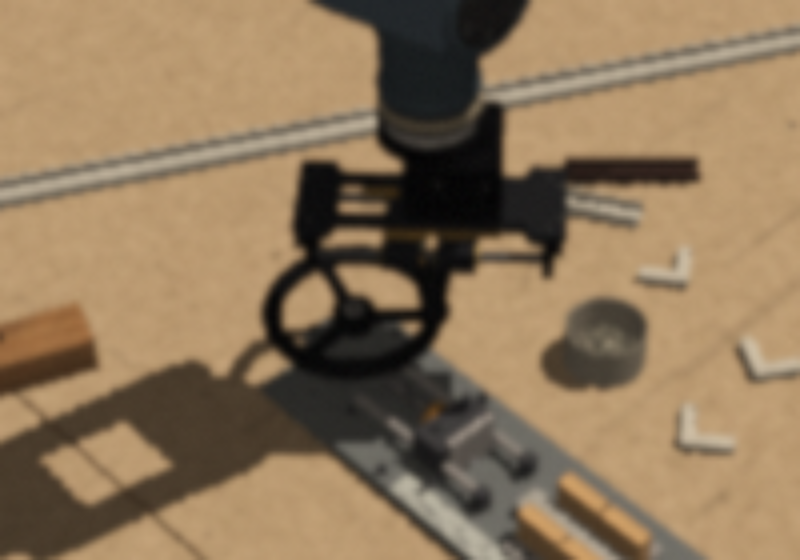

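Half a turn is done. Now I back off, lift, unwind the wrist 180° and measure.

```bash
python3 -m crank '[{"offset":[0,0.005,0],"spin":0},{"offset":[0,0.005,0],"spin":0},{"offset":[-0.015,0.0,0],"spin":0},{"offset":[-0.025,0.0,0],"spin":0},{"offset":[-0.02,0.0,0],"spin":0},{"offset":[0,0.0,0],"spin":0.143},{"offset":[0,0.0,0],"spin":0.143},{"offset":[0,0.0,0],"spin":0.143},{"offset":[0,0.0,0],"spin":0.143},{"offset":[0,0.0,0],"spin":0.143},{"offset":[0,0.0,0],"spin":0.143}]'
python3 -m crank '[{"offset":[0,0.0,0],"spin":0.143},{"offset":[0,0.0,0],"spin":0.143},{"offset":[0,0.0,0],"spin":0.143},{"offset":[0,0.0,0],"spin":0.143},{"offset":[0,0.0,0],"spin":0.143},{"offset":[0,0.0,0],"spin":0.143},{"offset":[0,0.0,0],"spin":0.143},{"offset":[0,0.0,0],"spin":0.143}]'
python3 -m crank '[{"offset":[0,0.0,0],"spin":0.143},{"offset":[0,0.0,0],"spin":0.143},{"offset":[0,0.0,0],"spin":0.143},{"offset":[0,0.0,0],"spin":0.143},{"offset":[0,0.0,0],"spin":0.143},{"offset":[0,0.0,0],"spin":0.143},{"offset":[0,0.0,0],"spin":0.143},{"offset":[0,0.0,0],"spin":0.143},{"offset":[0,0,0],"spin":0}]'
python3 -c "
from h import *
st();p=bot.capture('scene');save(p,'s5');a=p['pixels'][120:260,220:380];q=bot.capture('wrist');save(q,'w5');cv2.imwrite('pics/s5c.png',cv2.resize(a,None,fx=4,fy=4))"
```

```text
time_s: 11.35
position: [0.5747, 0.0859, 0.3488]
tcp_rot: [[-0.001, -0.993, 0.114], [0.0, 0.114, 0.993], [-1.0, 0.001, 0.0]]
force: [0.5, 0.2, 0.3]
opening: 0.009
time_s: 12.15
position: [0.5746, 0.0859, 0.3487]
tcp_rot: [[-0.001, -0.308, 0.952], [0.0, 0.952, 0.308], [-1.0, 0.0, -0.001]]
force: [0.3, -0.6, 0.9]
opening: 0.004
time_s: 13.05
position: [0.5748, 0.0859, 0.3488]
tcp_rot: [[-0.001, 0.735, 0.679], [0.0, 0.679, -0.735], [-1.0, -0.0, -0.0]]
force: [0.0, 0.3, 0.9]
opening: 0.003
t 13.05 pos [0.5748 0.0859 0.3488] yawz -47.27 down [-5.e-04  1.e-04 -1.e+00] F [0.03 0.34 0.94] open 0.003 q [-2.5 30.9 91.7  0.  57.5 44.8]
tip [0.5747 0.0859 0.1668] axis in tool yz (mm) [ 31.5 -60.9] tip polar 68.5 -74.63
```

View pics/s5c.png

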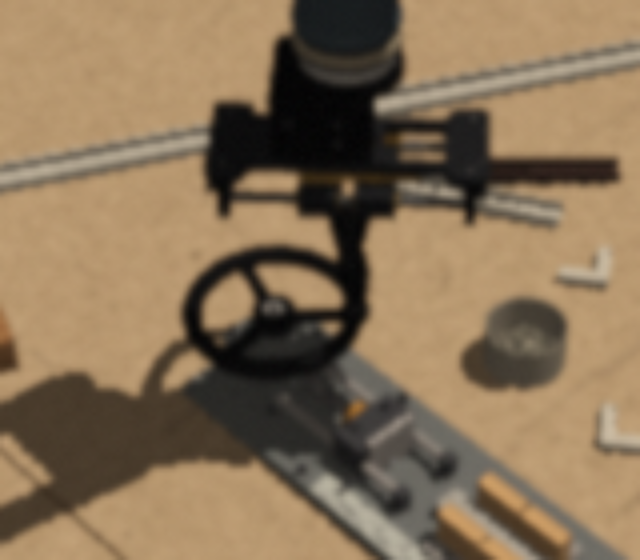

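View pics/w5.png

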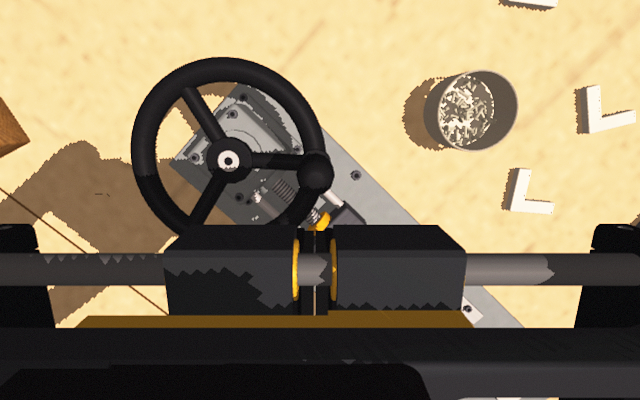

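The wrist view shows the wheel hub at (228,160) and the handle at (316,170), directly ahead of the fingertips. That makes it a good view for measuring the angle.

Run:
```python
from h import *
p=bot.capture('wrist'); A=pts(p,p['depth']>0)
r=np.hypot(*(A[:,:2]-C).T)
rim=A[(A[:,2]>.075)&(A[:,2]<.096)&(r>.052)&(r<.08)]
print(circ(rim))
H=A[(A[:,2]>.11)&(A[:,2]<.155)&(r<.085)]; T=H[H[:,2]>.14]
print(len(H),len(T),H.mean(0),circ(H,.011),T.mean(0),np.degrees(np.arctan2(*(T.mean(0)[:2]-C)[::-1])))
```

```text
[0.55799092 0.15272498 0.0604568 ]
1242 900 [0.59857417 0.10801039 0.14043006] [0.59487586 0.10388152] [0.59731415 0.10682823 0.14370305] -47.90117399870512
```

```bash
python3 -m crank '[{"offset":[0.02,0,0],"spin":0},{"offset":[0.022,0,0],"spin":0},{"offset":[0.015,0,0],"spin":0},{"offset":[0.003,0,0],"spin":0},{"offset":[0,0.003,0],"spin":0},{"offset":[0,0.003,0],"spin":0},{"offset":[0,0.003,0],"spin":0},{"offset":[0,0,0],"spin":0}]'; python3 -c "
from h import *
st()"
```

```text
time_s: 14.0
position: [0.5825, 0.0925, 0.2896]
tcp_rot: [[0.002, 0.733, 0.68], [-0.0, 0.68, -0.733], [-1.0, 0.001, 0.001]]
force: [0.5, 0.2, 0.4]
opening: 0.0
t 14.0 pos [0.5825 0.0925 0.2896] yawz -47.18 down [ 2.e-03 -1.e-04 -1.e+00] F [0.45 0.24 0.44] open 0.0 q [-1.8 36.2 93.  -0.  50.7 45.3]
tip [0.5828 0.0925 0.1076] axis in tool yz (mm) [ 21.2 -61.6] tip polar 65.1 -66.13
```

```bash
python3 -m crank '[{"offset":[0,0.005,0.00145],"spin":-0.08},{"offset":[0,0.005,0.00145],"spin":-0.08},{"offset":[0,0.005,0.00145],"spin":-0.08},{"offset":[0,0.005,0.00145],"spin":-0.08},{"offset":[0,0.005,0.00145],"spin":-0.08},{"offset":[0,0.005,0.00145],"spin":-0.08},{"offset":[0,0.005,0.00145],"spin":-0.08},{"offset":[0,0.005,0.00145],"spin":-0.08},{"offset":[0,0.005,0.00145],"spin":-0.08},{"offset":[0,0.005,0.00145],"spin":-0.08},{"offset":[0,0.005,0.00145],"spin":-0.08},{"offset":[0,0.005,0.00145],"spin":-0.08}]'; python3 -c "
from h import *
st()"
python3 -m crank '[{"offset":[0,0.005,0.00145],"spin":-0.08},{"offset":[0,0.005,0.00145],"spin":-0.08},{"offset":[0,0.005,0.00145],"spin":-0.08},{"offset":[0,0.005,0.00145],"spin":-0.08},{"offset":[0,0.005,0.00145],"spin":-0.08},{"offset":[0,0.005,0.00145],"spin":-0.08},{"offset":[0,0.005,0.00145],"spin":-0.08},{"offset":[0,0.005,0.00145],"spin":-0.08},{"offset":[0,0.005,0.00145],"spin":-0.08},{"offset":[0,0.005,0.00145],"spin":-0.08},{"offset":[0,0.005,0.00145],"spin":-0.08},{"offset":[0,0.005,0.00145],"spin":-0.08}]'; python3 -c "
from h import *
st();p=bot.capture('wrist');save(p,'w6')"
```

```text
time_s: 15.2
position: [0.6205, 0.1391, 0.2896]
tcp_rot: [[0.005, -0.139, 0.99], [-0.001, 0.99, 0.139], [-1.0, -0.002, 0.005]]
force: [2.9, -1.0, -1.9]
opening: 0.003
t 15.2 pos [0.6205 0.1391 0.2896] yawz 7.98 down [ 5.2e-03 -9.0e-04 -1.0e+00] F [ 2.86 -1.04 -1.93] open 0.003 q [ 2.6 39.  86.  -0.1 54.7 -5.3]
tip [0.6214 0.1389 0.1076] axis in tool yz (mm) [ 22.  -62.5] tip polar 66.2 -11.39
time_s: 16.4
position: [0.6034, 0.1979, 0.2899]
tcp_rot: [[0.008, -0.891, 0.455], [0.002, 0.455, 0.891], [-1.0, -0.006, 0.006]]
force: [4.5, 3.1, -1.7]
opening: 0.005
t 16.4 pos [0.6034 0.1979 0.2899] yawz 62.95 down [ 0.0077  0.0025 -1.    ] F [ 4.47  3.15 -1.67] open 0.005 q [  8.1  38.9  86.2   0.1  54.4 -54.9]
tip [0.6048 0.1983 0.1079] axis in tool yz (mm) [ 22.  -63.2] tip polar 66.9 43.79
```

View pics/w6.png

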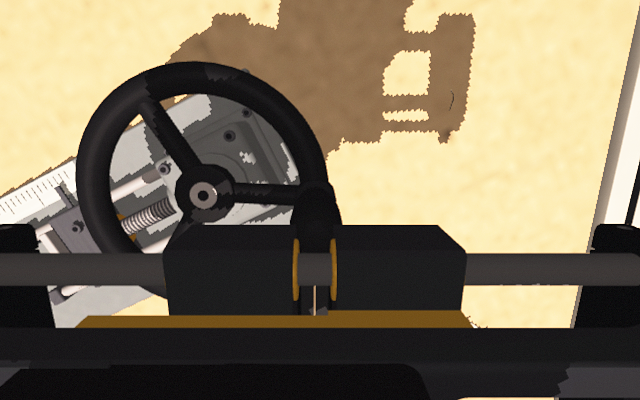

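```bash
python3 -m crank '[{"offset":[0,0.005,0.0013],"spin":-0.08},{"offset":[0,0.005,0.0013],"spin":-0.08},{"offset":[0,0.005,0.0013],"spin":-0.08},{"offset":[0,0.005,0.0013],"spin":-0.08},{"offset":[0,0.005,0.0013],"spin":-0.08},{"offset":[0,0.005,0.0013],"spin":-0.08},{"offset":[0,0.005,0.0013],"spin":-0.08},{"offset":[0,0.005,0.0013],"spin":-0.08},{"offset":[0,0.005,0.0013],"spin":-0.08},{"offset":[0,0.005,0.0013],"spin":-0.08},{"offset":[0,0.005,0.0013],"spin":-0.08},{"offset":[0,0.0,0.0],"spin":0}]'
python3 - <<'E'
from h import *
st()
p=bot.capture('wrist');save(p,'w7'); A=pts(p,p['depth']>0)
r=np.hypot(*(A[:,:2]-C).T)
rim=A[(A[:,2]>.075)&(A[:,2]<.096)&(r>.052)&(r<.08)]
print(circ(rim))
H=A[(A[:,2]>.11)&(A[:,2]<.155)&(r<.085)]; T=H[H[:,2]>.14]
print(len(H),len(T),H.mean(0),circ(H,.011),T.mean(0),np.degrees(np.arctan2(*(T.mean(0)[:2]-C)[::-1])))
E
```

```text
time_s: 17.65
position: [0.5493, 0.2151, 0.2894]
tcp_rot: [[0.001, -0.919, -0.393], [0.001, -0.393, 0.919], [-1.0, -0.001, 0.0]]
force: [0.6, 0.9, -0.9]
opening: 0.004
t 17.65 pos [0.5493 0.2151 0.2894] yawz 113.17 down [ 6.e-04  6.e-04 -1.e+00] F [ 0.62  0.9  -0.91] open 0.004 q [  10.5   36.2   92.9    0.    50.8 -102.7]
tip [0.5494 0.2152 0.1074] axis in tool yz (mm) [ 18.3 -60.9] tip polar 63.6 96.41
[0.55474358 0.15532215 0.06102619]
2532 1538 [0.5250826  0.20636872 0.13872052] [0.52808886 0.21293339] [0.52732501 0.20717464 0.14433662] 117.8687772087622
```

View pics/w7.png

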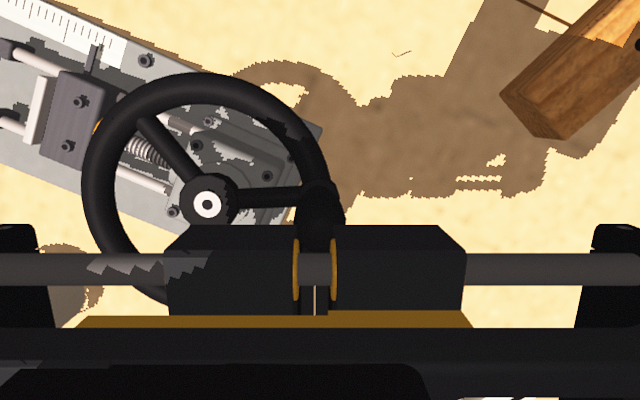

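```bash
python3 -m crank '[{"offset":[0,0.005,0.0014],"spin":-0.08},{"offset":[0,0.005,0.0014],"spin":-0.08},{"offset":[0,0.0025,0.0007],"spin":-0.04},{"offset":[0,0.0,0.0],"spin":0},{"offset":[0,-0.006,0.0],"spin":0},{"offset":[0,-0.008,0.0],"spin":0},{"offset":[-0.02,-0.01,0.0],"spin":0},{"offset":[-0.03,0.0,0.0],"spin":0},{"offset":[-0.03,0.0,0.0],"spin":0},{"offset":[0.0,-0.04,0.0],"spin":0},{"offset":[0.0,-0.04,0.0],"spin":0},{"offset":[0.0,-0.0,0.0],"spin":0}]'
python3 - <<'E'
from h import *
st()
measure('scene');q,_=measure('top')
p=bot.capture('wrist');save(p,'w8'); A=pts(p,p['depth']>0)
r=np.hypot(*(A[:,:2]-C).T)
rim=A[(A[:,2]>.075)&(A[:,2]<.096)&(r>.052)&(r<.08)]
c=circ(rim);print(c)
H=A[(A[:,2]>.11)&(A[:,2]<.155)&(r<.085)]; T=H[H[:,2]>.14]
print(len(H),len(T),H.mean(0),circ(H,.011),T.mean(0),np.degrees(np.arctan2(*(T.mean(0)[:2]-c[:2])[::-1])))
cv2.imwrite('pics/t8.png',cv2.resize(q['pixels'][130:290,240:480],None,fx=3.3,fy=3.3))
E
```

```text
time_s: 18.9
position: [0.6262, 0.2737, 0.3692]
tcp_rot: [[0.007, -0.822, -0.569], [0.002, -0.569, 0.822], [-1.0, -0.007, -0.002]]
force: [-0.1, -0.3, 0.0]
opening: 0.007
t 18.9 pos [0.6262 0.2737 0.3692] yawz 124.69 down [ 0.0066  0.0022 -1.    ] F [-0.09 -0.31  0.03] open 0.007 q [  14.3   36.9   75.1    0.    67.7 -110.4]
tip [0.6274 0.2741 0.1872] axis in tool yz (mm) [127.8 -60. ] tip polar 141.2 59.86
scene wheel [0.5545 0.1489 0.0618] handle 85 [0.5139 0.1952 0.1291] top 27 [0.5155 0.197  0.1424] sidefit [0.5196 0.2013] ang 129.1
top wheel [0.5567 0.1518 0.0614] handle 80 [0.5177 0.1984 0.1417] top 65 [0.5178 0.1999 0.1447] sidefit [0.5191 0.2025] ang 129.0
[0.55677349 0.15585505 0.06051991]
1096 552 [0.52232449 0.20522974 0.13678617] [0.51494867 0.20016554] [0.52095822 0.20427867 0.14339145] 126.48751539252476
```

View pics/t8.png

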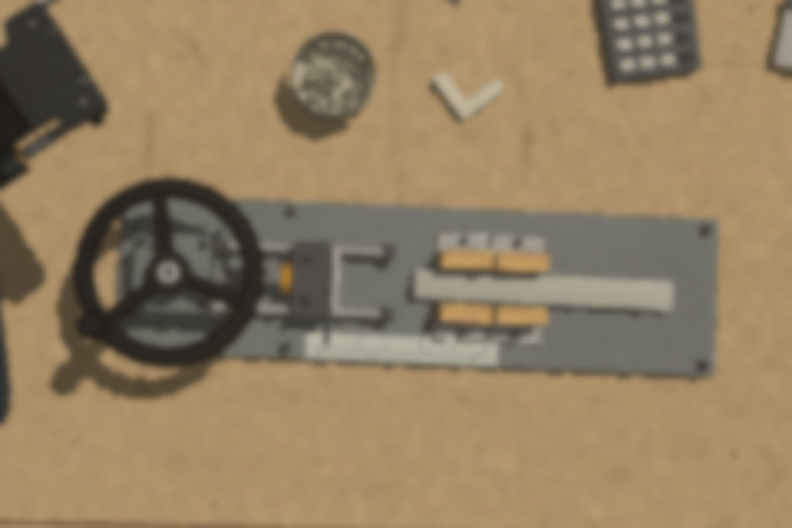

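View pics/w8.png

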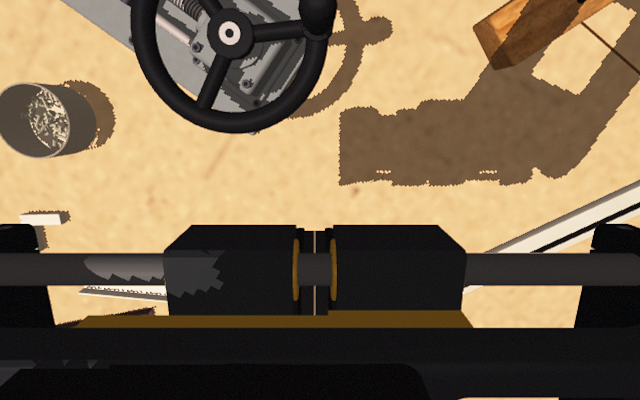

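The handle reads 129.0° and 129.1°, against 129.8° and 129.3° at the start. In the top view the stop face moved from crop column 345 to about 334, so one turn is done. Now over to behind the profile's tail, staying high.

```bash
python3 -m crank '[{"offset":[0,0.0305,-0.0328],"spin":0},{"offset":[0,0.0305,-0.0328],"spin":0},{"offset":[0,0.0305,-0.0328],"spin":0},{"offset":[0,0.0305,-0.0328],"spin":0},{"offset":[0,0.0305,-0.0328],"spin":0},{"offset":[0,0.0305,-0.0328],"spin":0},{"offset":[0,0.0305,-0.0328],"spin":0},{"offset":[0,0.0305,-0.0328],"spin":0},{"offset":[0,0.0305,-0.0328],"spin":0},{"offset":[0,0.0305,-0.0328],"spin":0},{"offset":[0,0.0305,-0.0328],"spin":0},{"offset":[0,0.0305,-0.0328],"spin":0}]'
python3 -m crank '[{"offset":[0,0,0],"spin":0.146},{"offset":[0,0,0],"spin":0.146},{"offset":[0,0,0],"spin":0.146},{"offset":[0,0,0],"spin":0.146},{"offset":[0,0,0],"spin":0.146},{"offset":[0,0,0],"spin":0.146},{"offset":[0,0,0],"spin":0.146},{"offset":[0,0,0],"spin":0.146}]'
python3 -m crank '[{"offset":[0,0,0],"spin":0.146},{"offset":[0,0,0],"spin":0.146},{"offset":[0,0,0],"spin":0.146},{"offset":[0,0,0],"spin":0.146},{"offset":[0,0,0],"spin":0.146},{"offset":[0,0,0],"spin":0.146},{"offset":[0,0,0],"spin":0.146},{"offset":[0,0,0],"spin":0},{"offset":[0,0,0],"spin":0}]'
python3 - <<'E'
from h import *
st(); tool([.5505,-.2585,.017])
p=bot.capture('wrist');save(p,'w9')
for n in ['wrist','top']:
    p=bot.capture(n)
    for d in bot.regions_of('profile',p)[:2]:
        P=pts(p,d['region']); print(n,d['p'],np.round(d['extent']),np.round(np.percentile(P,[1,50,99],axis=0),4).tolist())
save(p,'t9')
E
```

```text
time_s: 20.25
position: [0.5437, -0.2619, 0.3687]
tcp_rot: [[-0.001, -0.823, -0.568], [0.001, -0.568, 0.823], [-1.0, 0.001, 0.002]]
force: [0.7, 0.6, 0.4]
opening: 0.008
time_s: 21.05
position: [0.5442, -0.2601, 0.3686]
tcp_rot: [[-0.002, -0.842, 0.539], [0.001, 0.539, 0.842], [-1.0, 0.002, -0.0]]
force: [-0.3, 0.6, -0.5]
opening: 0.007
time_s: 21.95
position: [0.5447, -0.2603, 0.3687]
tcp_rot: [[-0.001, 0.011, 1.0], [0.001, 1.0, -0.011], [-1.0, 0.001, -0.001]]
force: [-0.2, -0.1, -1.4]
opening: 0.003
t 21.95 pos [ 0.5447 -0.2603  0.3687] yawz -0.66 down [-1.e-03  6.e-04 -1.e+00] F [-0.22 -0.07 -1.41] open 0.003 q [-36.1  31.   87.3  -0.   61.7 -35.5]
tip [ 0.5445 -0.2602  0.1867] axis in tool yz (mm) [412.3   7.3] tip polar 412.4 -91.67
offset mm [169.7   1.7   6.2]
wrist 0.79 [321.  78.  32. 157.] [[0.5386, -0.2319, 0.0111], [0.5506, -0.1622, 0.0242], [0.5623, -0.1021, 0.0259]]
top 0.58 [407. 218.  78.  13.] [[0.5393, -0.2314, 0.0126], [0.5516, -0.1347, 0.0253], [0.5637, -0.0358, 0.0298]]
```

View pics/w9.png

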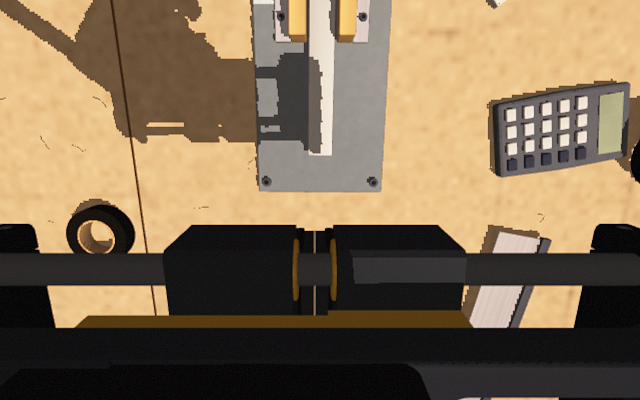

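The wrist view shows the tail end of the profile at (321,155), straight ahead of the fingers with nothing in between. I centre and go down.

```bash
python3 -m crank '[{"offset":[0.03,0,0.006],"spin":0.006},{"offset":[0.04,0,0],"spin":0},{"offset":[0.04,0,0],"spin":0},{"offset":[0.03,0,0],"spin":0},{"offset":[0.015,0,0],"spin":0},{"offset":[0.008,0,0],"spin":0},{"offset":[0,0,0],"spin":0},{"offset":[0,0,0],"spin":0}]'
python3 -c "
from h import *
st()"
```

```text
time_s: 23.0
position: [0.552, -0.261, 0.207]
tcp_rot: [[0.002, 0.02, 1.0], [-0.002, 1.0, -0.02], [-1.0, -0.001, 0.002]]
force: [-0.4, 0.4, 0.3]
opening: 0.005
t 23.0 pos [ 0.552 -0.261  0.207] yawz -1.14 down [ 0.0021 -0.0015 -1.    ] F [-0.43  0.39  0.27] open 0.005 q [-35.8  44.6  91.8  -0.   43.4 -34.6]
tip [ 0.5524 -0.2613  0.025 ] axis in tool yz (mm) [413.3  -4.1] tip polar 413.3 -90.57
```

```bash
python3 -m crank '[{"offset":[0.004,0,-0.0015],"spin":0},{"offset":[0.0035,0,0],"spin":0},{"offset":[0,0,0],"spin":0},{"offset":[0,0.004,0],"spin":0},{"offset":[0,0.004,0],"spin":0},{"offset":[0,0.003,0],"spin":0},{"offset":[0,0.003,0],"spin":0},{"offset":[0,0.003,0],"spin":0},{"offset":[0,0.003,0],"spin":0},{"offset":[0,0.003,0],"spin":0},{"offset":[0,0.003,0],"spin":0}]'
python3 - <<'E'
from h import *
st()
p=bot.capture('scene');save(p,'s10');cv2.imwrite('pics/s10c.png',cv2.resize(p['pixels'][180:320,260:440],None,fx=4,fy=4))
E
```

```text
time_s: 24.1
position: [0.5504, -0.2344, 0.1983]
tcp_rot: [[0.0, 0.02, 1.0], [-0.0, 1.0, -0.02], [-1.0, -0.0, 0.0]]
force: [-1.1, -0.6, 0.3]
opening: 0.004
t 24.1 pos [ 0.5504 -0.2344  0.1983] yawz -1.15 down [ 1.e-04 -1.e-04 -1.e+00] F [-1.08 -0.58  0.27] open 0.004 q [-33.8  44.9  93.8  -0.   41.3 -32.6]
tip [ 0.5504 -0.2344  0.0163] axis in tool yz (mm) [386.5  -1.7] tip polar 386.5 -90.9
```

View pics/s10c.png

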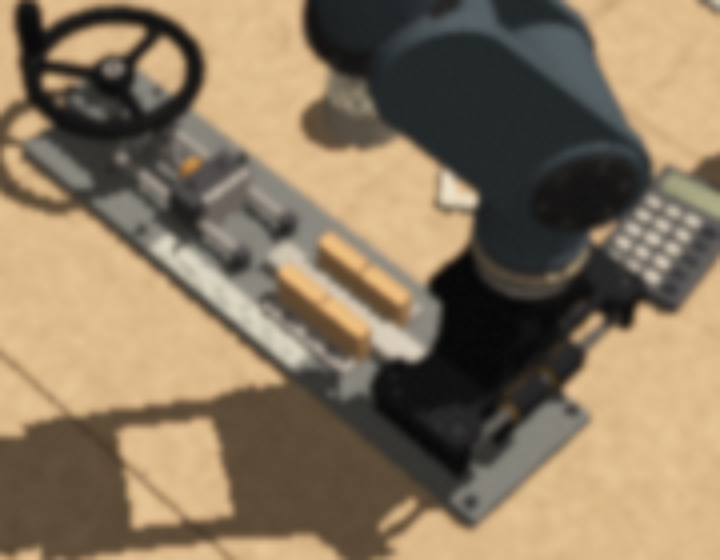

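The tail is against the fingers and the tip end is at about (275,255), short of the stop. Pushing on.

```bash
python3 -m crank '[{"offset":[0,0.004,0],"spin":0},{"offset":[0,0.004,0],"spin":0},{"offset":[0,0.004,0],"spin":0},{"offset":[0,0.004,0],"spin":0},{"offset":[0,0.004,0],"spin":0},{"offset":[0,0.004,0],"spin":0},{"offset":[0,0.004,0],"spin":0},{"offset":[0,0.003,0],"spin":0},{"offset":[0,0.003,0],"spin":0},{"offset":[0,0,0],"spin":0},{"offset":[0,0,0],"spin":0}]'
python3 - <<'E'
from h import *
st()
p=bot.capture('scene');save(p,'s11');cv2.imwrite('pics/s11c.png',cv2.resize(p['pixels'][180:320,260:440],None,fx=4,fy=4))
q=bot.capture('top');cv2.imwrite('pics/t11.png',cv2.resize(q['pixels'][170:260,300:440],None,fx=5,fy=5,interpolation=cv2.INTER_CUBIC))
A=pts(q,q['depth']>0)
for n,z in [('prof',(.02,.03)),('stop',(.03,.06))]:
    B=A[(abs(A[:,0]-.554)<.008)&(A[:,1]>-.09)&(A[:,1]<.06)&(A[:,2]>z[0])&(A[:,2]<z[1])]
    print(n,np.round(np.percentile(B[:,1],[0,2,50,98,100]),4))
E
```

```text
time_s: 25.25
position: [0.551, -0.2005, 0.1982]
tcp_rot: [[-0.0, 0.02, 1.0], [0.0, 1.0, -0.02], [-1.0, 0.0, -0.0]]
force: [-0.9, 0.4, 0.5]
opening: 0.008
t 25.25 pos [ 0.551  -0.2005  0.1982] yawz -1.14 down [-2.e-04  2.e-04 -1.e+00] F [-0.87  0.45  0.45] open 0.008 q [-30.9  44.3  95.6   0.   40.1 -29.8]
tip [ 0.551  -0.2004  0.0162] axis in tool yz (mm) [352.5  -1.5] tip polar 352.5 -90.89
prof [-0.0894 -0.0889 -0.0428  0.008   0.0104]
stop [0.0009 0.0271 0.0432 0.0596 0.0596]
```

View pics/t11.png

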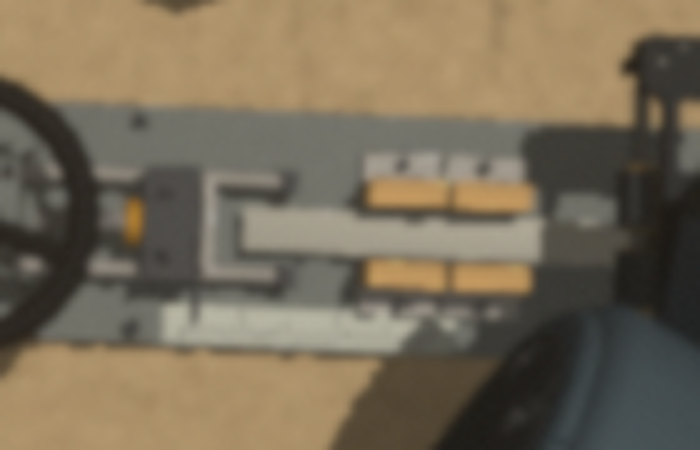

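About 13 mm remains: tip at column 241 and stop face at 215, at 5× magnification.

```bash
python3 -m crank '[{"offset":[0,0.003,0],"spin":0},{"offset":[0,0.003,0],"spin":0},{"offset":[0,0.002,0],"spin":0},{"offset":[0,0.0015,0],"spin":0},{"offset":[0,0.001,0],"spin":0},{"offset":[0,0,0],"spin":0}]'
python3 -m crank '[{"offset":[0,0.001,0],"spin":0},{"offset":[0,0,0],"spin":0}]'
python3 -m crank '[{"offset":[0,0.001,0],"spin":0},{"offset":[0,0,0],"spin":0}]'
python3 -c "
from h import *
st()
q=bot.capture('top');cv2.imwrite('pics/t12.png',cv2.resize(q['pixels'][170:260,300:440],None,fx=5,fy=5,interpolation=cv2.INTER_CUBIC))"
```

```text
time_s: 25.95
position: [0.5513, -0.1898, 0.1982]
tcp_rot: [[-0.0, 0.02, 1.0], [0.0, 1.0, -0.02], [-1.0, 0.0, -0.0]]
force: [-0.0, -0.8, 0.6]
opening: 0.001
time_s: 26.15
position: [0.5513, -0.189, 0.1982]
tcp_rot: [[-0.0, 0.02, 1.0], [0.0, 1.0, -0.02], [-1.0, 0.0, -0.0]]
force: [0.8, 0.5, -0.5]
opening: 0.008
time_s: 26.35
position: [0.5513, -0.188, 0.1983]
tcp_rot: [[-0.0, 0.02, 1.0], [0.0, 1.0, -0.02], [-1.0, 0.0, -0.0]]
force: [0.1, -0.5, -0.3]
opening: 0.004
t 26.35 pos [ 0.5513 -0.188   0.1983] yawz -1.14 down [-0.  0. -1.] F [ 0.11 -0.45 -0.29] open 0.004 q [-29.8  44.2  96.2   0.   39.6 -28.7]
tip [ 0.5513 -0.188   0.0163] axis in tool yz (mm) [340.   -1.6] tip polar 340.0 -90.87
```

View pics/t12.png

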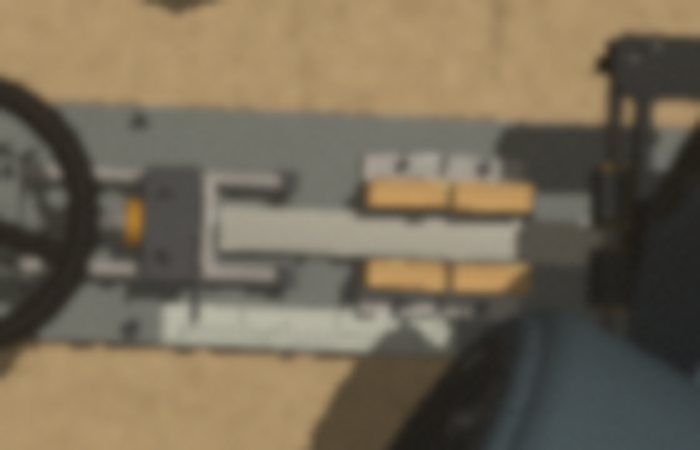

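Nearly home: the tip is at column 218, the face at about 213. I push on in 1 mm steps, watching the force.

```bash
for i in 1; do python3 -m crank '[{"offset":[0,0.001,0],"spin":0},{"offset":[0,0,0],"spin":0}]'|grep -E 'pos|force'
python3 -m crank '[{"offset":[0,0.001,0],"spin":0},{"offset":[0,0,0],"spin":0}]'|grep -E 'pos|force'
python3 -m crank '[{"offset":[0,0.001,0],"spin":0},{"offset":[0,0,0],"spin":0}]'|grep -E 'pos|force'; done
```

```text
position: [0.5513, -0.187, 0.1982]
force: [-0.6, -0.2, -0.3]
position: [0.5514, -0.1859, 0.1982]
force: [-0.0, -0.5, 0.3]
position: [0.5514, -0.185, 0.1983]
force: [0.5, -0.1, -0.4]
```

```bash
python3 -m crank '[{"offset":[0,0.001,0],"spin":0},{"offset":[0,0,0],"spin":0}]'|grep -E 'pos|force'
python3 -m crank '[{"offset":[0,0.001,0],"spin":0},{"offset":[0,0,0],"spin":0}]'|grep -E 'pos|force'
python3 -c "
from h import *
q=bot.capture('top');cv2.imwrite('pics/t13.png',cv2.resize(q['pixels'][170:260,300:440],None,fx=5,fy=5,interpolation=cv2.INTER_CUBIC))"
```

```text
position: [0.5514, -0.184, 0.1983]
force: [-0.1, 0.0, -0.6]
position: [0.5517, -0.1835, 0.1984]
force: [0.3, -1.6, -0.1]
```

View pics/t13.png

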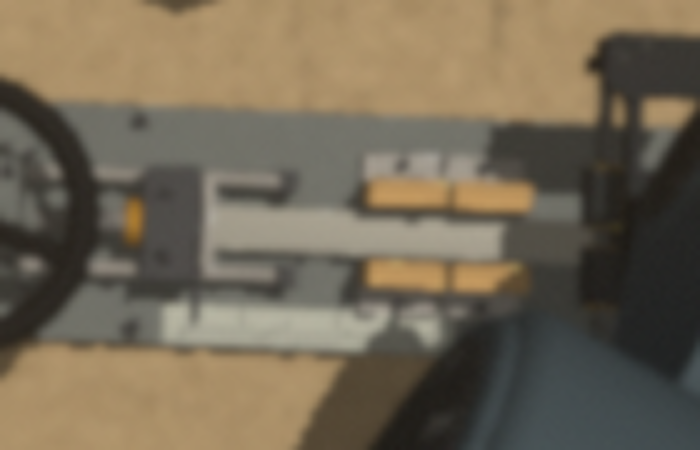

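The tip now runs into the face (column ~213) and the position lags with −1.6 N along y, which suggests contact. A little more confirms it.

```bash
python3 -m crank '[{"offset":[0,0.001,0],"spin":0},{"offset":[0,0,0],"spin":0}]'|grep -E 'pos|force'
python3 -m crank '[{"offset":[0,0.001,0],"spin":0},{"offset":[0,0,0],"spin":0},{"offset":[0,0,0],"spin":0}]'|grep -E 'pos|force'
```

```text
position: [0.552, -0.1831, 0.1986]
force: [0.4, -4.4, -0.2]
position: [0.5523, -0.1828, 0.1988]
force: [-0.3, -7.1, -0.1]
```

The position stalls at y ≈ −0.183 and the force climbs to 7 N, so the profile is home. I withdraw straight back, lift, and check.

```bash
python3 -m crank '[{"offset":[0,-0.002,0],"spin":0},{"offset":[0,-0.004,0],"spin":0},{"offset":[0,-0.01,0],"spin":0},{"offset":[0,-0.02,0],"spin":0},{"offset":[-0.03,-0.02,0],"spin":0},{"offset":[-0.05,-0.02,0],"spin":0},{"offset":[-0.05,-0.03,0],"spin":0},{"offset":[-0.04,-0.04,0],"spin":0},{"offset":[0,-0.04,0],"spin":0},{"offset":[0,-0.04,0],"spin":0},{"offset":[0,0,0],"spin":0},{"offset":[0,0,0],"spin":0}]'
python3 - <<'E'
from h import *
st(); measure('scene'); q,A=measure('top'); 
cv2.imwrite('pics/t14.png',cv2.resize(q['pixels'][130:290,240:480],None,fx=3.3,fy=3.3))
B=A[(abs(A[:,0]-.552)<.008)&(A[:,1]>-.25)&(A[:,1]<.06)&(A[:,2]>.02)&(A[:,2]<.03)];print('prof',np.round(np.percentile(B,[0,1,50,99,100],axis=0),4).tolist())
for l in ['screw_tin','calculator','pine_block','key_a']:
    for n in ([q] if l in('screw_tin','key_a') else [bot.capture('scene')]):
        for d in bot.regions_of(l,n)[:1]: print(l,d['p'],np.round(d['extent']))
w=bot.capture('scene');cv2.imwrite('pics/s14.png',cv2.resize(w['pixels'][150:330,180:450],None,fx=2.9,fy=2.9))
E
```

```text
time_s: 29.15
position: [0.5461, -0.3986, 0.3525]
tcp_rot: [[-0.0, 0.023, 1.0], [0.001, 1.0, -0.023], [-1.0, 0.001, -0.0]]
force: [-1.2, 0.3, 0.7]
opening: 0.003
t 29.15 pos [ 0.5461 -0.3986  0.3525] yawz -1.31 down [-4.e-04  1.e-03 -1.e+00] F [-1.15  0.34  0.73] open 0.003 q [-45.6  37.4  76.9   0.   65.7 -44.3]
tip [ 0.546  -0.3984  0.1705] axis in tool yz (mm) [550.5  -2.1] tip polar 550.5 -91.09
scene wheel [0.5545 0.1489 0.0617] handle 83 [0.5143 0.1956 0.1293] top 25 [0.5161 0.1973 0.1424] sidefit [0.5195 0.2018] ang 128.4
top wheel [0.5568 0.1518 0.0614] handle 80 [0.5177 0.1985 0.1412] top 64 [0.5177 0.2001 0.1443] sidefit [0.519  0.2028] ang 129.0
prof [[0.544, -0.1739, 0.0202], [0.5442, -0.1729, 0.0216], [0.552, -0.075, 0.0255], [0.5599, 0.0231, 0.0292], [0.56, 0.0235, 0.0297]]
screw_tin 0.97 [342. 151.  20.  31.]
calculator 0.71 [425. 242.  38.  35.]
pine_block 0.49 [216. 209.  19.  20.]
key_a 0.72 [382. 160.  19.  12.]
```

View pics/t14.png

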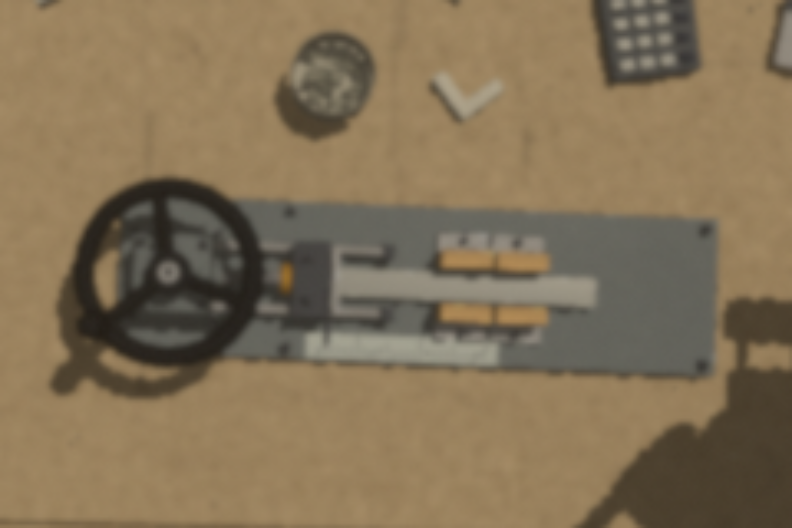

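View pics/s14.png

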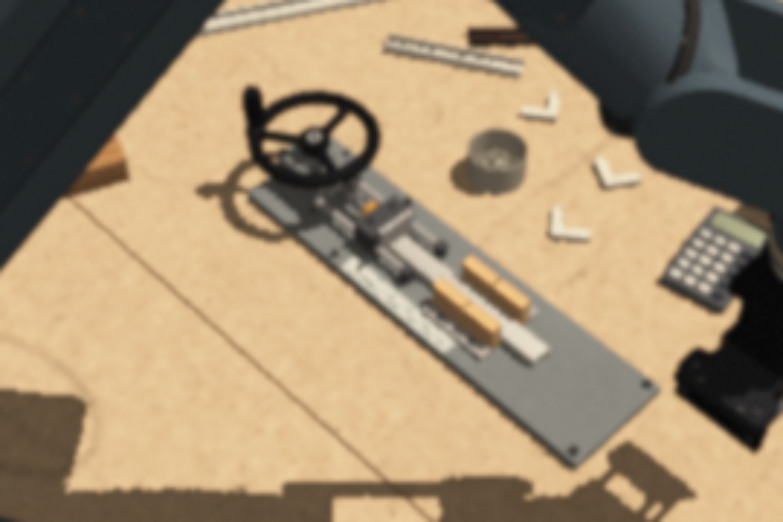

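The profile lies flat with its end on the stop (top crop column ~338). The handle is back at (95,327) and the bystanders stand where they were. The robot is clear.

```bash
python3 -c "
from rig import bot
print(bot.hand_in())"
```

```text
the job is handed in; nothing more can be done
None
```

I turned the hand wheel one full turn anticlockwise and pushed the profile up against the stop. The job was handed in at about 29 s of the 72 s. I made the turn in two halves with the closed fingertips, lifting clear in between to unwind the wrist.

Last checks before handing in:
- **Handle:** it stood at 129.0° in the top view and 128.4° in the scene view, against 129.8° and 129.3° at the start. That is within about 1°, or roughly 1 mm at the handle. The wrist camera read 126.5° after the turn. Part of the wheel was cut off in that view, so I trusted the two fixed cameras.
- **Stop:** it had drawn back about 8–10 mm as read off the blurry top picture. The handle angle implies 10 mm.
- **Profile:** pushing force rose to 7 N while the fingers stalled, so the end met the stop. The tip read y ≈ 0.0235, against about 0.0235 estimated for the stop face. The profile lies flat, its top at 25 mm.
- **Forces:** at the ends of the moves, the largest reading was about 6 N while pushing the handle and 7 N at the stop.
- **Bystanders:** the tin and the nearest corner key looked unmoved. The calculator and pine block were partly hidden by the arm in the last picture, but what showed of them was in place.

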